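Shut the dust inlet before spark work

TASK

Spark work is next, so shut the dust inlet on the suction box. With the fingertips press the yellow spring plunger down and keep it down while you push the red tab, so that the shutter slides off its open notch; then push the tab on, gently, until the shutter is fully shut and the plunger has sprung back up and locked it. Only press and push: do not pinch the tab or force it, and leave the bush, the jar and the brush where they are.

Things in the scene. Friction and masses are not known exactly. Their poses are not given: they have to be found in the camera images.
- dust_box: Fixed grey suction box, 114 x 230 mm; aluminium bed on top 70 mm above the bench, guide bars to 79 mm. Origin: at bench height under the bed's middle; x points from its latch side (plunger, tab) to its back, y is the shutter's closing direction, z up. Inlet: 66 mm hole at x 0, y +42 mm. Latch side: x -50 to -95 mm. Hose elbow at the back: x 62 to 185, y -40 mm, 66 mm high.
- shutter: The sliding steel shutter with its red push tab. Origin: on the tab's pushing face, mid-width, at the tab's foot 75 mm above the bench; axes as the box. Tab: upright, 38 mm wide (x), 5 mm thick (y), 45 mm high, round on top; the face looks to -y. Origin in the box frame: x -75, y +5 mm open, y +90 mm fully shut; rubber buffers (2.5 N/mm) meet it from +90.5 on. Friction 3 to 4 N.
- plunger: Spring plunger. Origin: centre of the top of its yellow thumb cap, 28 mm (x) by 34 mm (y), at box x -79, y -14 mm, 92 mm above the bench when up, 82 mm bottomed; moves only up and down, 3 N when up, 8 N at the bottom. From 5 mm down its pin is clear of the shutter. Around it only the tab is higher than 79 mm.
- tab_face (a point): Middle of the red tab's pushing face, 95 mm above the bench. When open it is 2 mm past the edge of the thumb cap, so a fingertip on the cap close behind the tab presses the one and pushes the other.
- pin (a point): Tip of the plunger's brass pin, 8 mm square, at box x -57, y -2 mm. Up (76 mm above the bench) it stands in one of two notches in the strip along the 4 mm shutter plate's edge and locks it, open or shut. Once the shutter has moved over 4 mm with the plunger down, the plate itself keeps the pin (5 mm) down until the second notch comes; there it springs up.
- steel_bush: Loose turned steel bush standing on its 52 mm flange, 46 mm tall; origin at the centre of its underside. Bystander.
- wax_jar: Loose amber jar with a black lid, 56 mm in diameter, 62 mm tall; origin at the centre of its underside. Bystander.
- cleaning_brush: Loose wooden brush, 200 mm long, lying on the bench in front of the latch side; origin at the middle of its underside, its length along its x. Bystander.

How it is judged (in metres and radians):
On the way, in this order (a step that is already met when the one before it is completed fails the run):
1. the fingers press the plunger down, past the pin's release, with the shutter still at its open notch (z of plunger in the frame of dust_box below 0.087 m and contact force between the fingers and plunger above 0.5 N and y of shutter in the frame of dust_box below 0.009 m), for 0.05 s.
2. the fingers still hold the plunger down as the shutter slides off the open notch (z of plunger in the frame of dust_box below 0.0875 m and contact force between the fingers and plunger above 0.5 N and y of shutter in the frame of dust_box above 0.009 m).
At the end, for the whole second after the job is handed in: The shutter is shut (within 3 mm of its shut position of 85 mm) and at rest, the plunger has sprung up (within 2.5 mm of the top) so that it locks the shutter, and the bush, jar and brush are within 15 mm of where they stood (y of shutter in the frame of dust_box above 0.087 m and z of plunger in the frame of dust_box above 0.0895 m and linear speed of shutter below 0.005 m/s and distance of each of steel_bush, wax_jar, cleaning_brush from where it was at the start of the episode below 0.015 m); the robot touches nothing.
It fails at once if the shutter or its tab is pinched or forced (more than 35 N between fingers and shutter) (contact force between the fingers and shutter above 35 N).
It fails at once if the bush, the jar or the brush is lifted, knocked over or shifted by more than 15 mm (distance of any of steel_bush, wax_jar, cleaning_brush from where it was at the start of the episode above 0.015 m or angle between any of steel_bush, wax_jar's own z axis and vertical above 0.5 rad).
It also fails if it takes over 38 s, if anything falls off the work surface, if the arm or the gripper's body presses on something with over 40 N, if the wrist force passes 120 N, or if a joint passes its speed limit or range.

ROBOT

A 6-joint arm with a two-finger parallel gripper is mounted at the origin on the work surface. World frame = base frame: x ahead of the robot, y to its left, z up, the work surface at z = 0. Lengths are in m, angles in degrees, forces in N, time in s.
With the tool pointing down it reaches from about 0.4 to 0.825 m from the base axis. Payload 7 kg.
Tool frame: the origin (TCP) lies between the finger pads; the fingertips stand 14 mm ahead of it and the grasp point (between the pads) lies 5 mm behind it (r.tips_ahead is the distance from the TCP to the fingertips, in m); z points along the fingers, y is the direction in which the jaws open and shut (so a half turn about z gives the same grasp; the last joint's range is limited). The gripper opens to 88 mm and grips with 3 to 60 N. Pads are 19 mm wide; open, the fingers measure 130 mm over their backs; the gripper's body (78 mm by 193 mm) begins 47 mm behind the grasp point.
Start: joints at [-57.004, 20.546, 0.682, 0, -70.136, -16.507], TCP at [0.192, -0.647, 0.241] pointing down, gripper open.
Joint ranges: [-176.03, 176.03], [-82.01, 121.73], [-58.28, 71.71], [-173.87, 95.51], [-174.79, -0.11], [-173.66, 173.66]. Speed limits (degrees/s): [136.94, 136.94, 172.46, 180, 180, 180].

INTERFACE

Orientations are given as [roll, pitch, yaw] about the fixed x, y, z axes, in that order (R = Rz(yaw) Ry(pitch) Rx(roll)).
In Python, from plant import r gives the robot as it stands.
- The arm moves only by the tool apply_moves, never from a script. Its arguments are lists of equal length, an entry for each row: "slide": the shift along the tool's x, y, z as a fraction of full scale, a list of three; "turn": the turn, a rotation vector about the tool's x, y, z as a fraction of full scale, a list of three; "jaw": the closure, from 0 (fully open) to 1 (shut). In form: {"slide": [[dx, dy, dz], ...], "turn": [[wx, wy, wz], ...], "jaw": [jaw, ...]}. A call has 1 to 8 rows; each row shifts and turns the commanded pose from where the row before left it, along the tool's axes as they then stand; what a row does not reach is not made up. Full scale, the value 1, is 0.1 m for a shift and 1.5 rad for a turn. A row lasts 1/10 s, in which the tool goes at most 50 mm and 8.59 degrees, less where a joint would pass 70% of its speed; a pose out of reach is approached as far as the arm can. A call with a number of a shift or a turn outside -1 to 1 is refused whole. A call with a gripper value outside its range is refused whole. The fingers move at their own pace and stop on an object; "newtons" is the grip in N (left out, the last holds). Time passes only in rows, so rows that do not move let the fingers close. It gives the time, the measured TCP pose, the force and the opening at its end, in the units of the state.
- r.get_state(): the state, without advancing time (a new reading comes with each control period).
- r.capture(name): name is "side" or "top"; returns a dict with "pixels" (384x512x3 uint8, blue, green, red), "depth" (384x512 float32, m along the optical axis (not along the pixel's ray), 0 where there is no reading), "fx", "fy", "cx", "cy" (pixels), "dist_coeffs" ([k1, k2, p1, p2, k3] as OpenCV has them; the pictures are not rectified), "rvec" (rotation vector, rad) and "tvec" (3), from world to camera coordinates, as OpenCV has them. Camera axes: x right, y down, z forward; pixel columns grow to the right and rows downward; lengths in m; the calibration is good to about 2 mm. A picture is of the moment at which its call begins.
- r.close_job(): hands the job in, once; it reports no verdict.
The state is a dict: "time_s": time; "joints": joint angles; "qd": joint speeds; "joint_torque": joint torques, N m; "tcp_pos": TCP position; "eef_rot": TCP orientation; "contact_force": force on the tool from outside, world axes, zero at the start; "moment": the same for the moment, N m; "gripper_width": finger opening in m.
Only numpy, scipy, OpenCV 4.12 (cv2) and the standard library are available. Lean on these libraries where they do the work, as an engineer would, in place of code of your own. Each camera call takes 0.05 s, during which the arm holds its last target.

## Working session

There is one attempt and no reset: what is moved stays moved. The work goes in short steps, Python scripts to look and compute and a tool call to move; the robot and the scene stay as the last step left them, time stands still between calls to the robot, and variables do not carry over. Pictures are saved under pics/ and viewed, and the job is handed in when it is done.

Besides the shell and the picture viewer there is one more tool, called by a JSON object that holds its "name" and its "arguments". apply_moves: Moves the arm, as the interface text tells. Shift numbers are shares of 0.1 m and turn numbers shares of 1.5 rad, none past 1 either way. Its arguments: {"type":"object","properties":{"slide":{"type":"array"},"turn":{"type":"array"},"jaw":{"type":"array"},"newtons":{"type":"number"}},"required":["slide","turn","jaw"]}

```bash
ls; mkdir -p pics; python3 - <<'E'
from plant import r
import cv2,numpy as np
print(r.get_state(), r.tips_ahead)
for n in ("side","top"):
    c=r.capture(n); cv2.imwrite(f"pics/{n}0.png",c["pixels"]); np.savez(f"{n}0.npz",**c)
    R=cv2.Rodrigues(np.array(c["rvec"],float))[0]; print(n,c["fx"],c["fy"],c["cx"],c["cy"],c["dist_coeffs"],"cam pos",-R.T@np.array(c["tvec"]).ravel(), R[2])
E
```

```text
pics
{'time_s': 0.0, 'joints': array([-5.70041806e+01,  2.05918215e+01,  6.34157457e-01, -1.88799269e-02,
       -7.01378662e+01, -1.65069060e+01]), 'qd': array([ 0.01466303, -0.07812555,  0.03961203, -0.03589728, -0.05235784,
       -0.00139344]), 'joint_torque': array([-3.29181212e-04, -5.82721174e+01,  2.93075484e+01,  6.99774876e+00,
        7.04835678e-03, -1.70997755e-04]), 'tcp_pos': array([ 0.19141805, -0.64679726,  0.23962514]), 'eef_rot': array([ 1.79903364e+02, -1.01286661e-02, -1.63517507e+02]), 'contact_force': array([-0.43675978, -0.5800456 , -0.51992559]), 'moment': array([-0.02038055,  0.03445896,  0.03276434]), 'gripper_width': 0.08754811008528958} 0.014
side 380.0690119939581 380.0690119939581 255.13807151913147 195.32520927349128 [-0.0630468  0.         0.         0.         0.       ] cam pos [ 0.26701291 -0.44630998  0.59758247] [ 0.38651669  0.63062338 -0.67299257]
top 478.0006242528251 478.0006242528251 256.3457290107157 187.17224914306274 [-0.01961825  0.          0.          0.          0.        ] cam pos [0.38807247 0.04793689 1.13268156] [ 0.17997267 -0.00752921 -0.9836428 ]
```

View pics/side0.png

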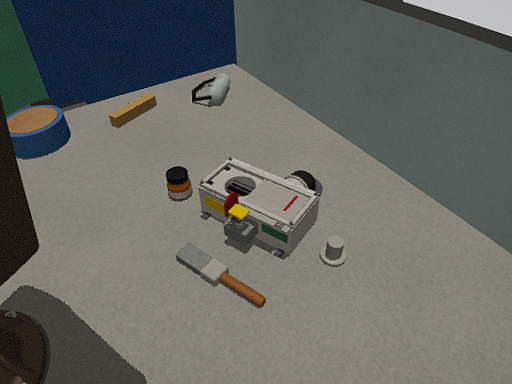

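View pics/top0.png

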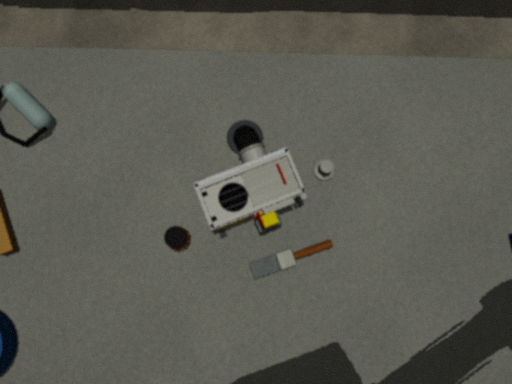

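Side view: box around (260,205), with the yellow cap at (238,212), red tab (231,203), jar (178,183), brush (220,275) and bush (334,250). Top view: cap (269,220), tab (260,220). I'll enlarge both views and measure.

```bash
cat > h.py <<'E'
import cv2,numpy as np
def load(n): return dict(np.load(n+".npz"))
def P(c,x):
    return cv2.projectPoints(np.array(x,float).reshape(-1,1,3),c["rvec"],c["tvec"],K(c),c["dist_coeffs"])[0].reshape(-1,2)
def K(c): return np.array([[c["fx"],0,c["cx"]],[0,c["fy"],c["cy"]],[0,0,1.]],float)
def ray(c,uv):
    n=cv2.undistortPoints(np.array(uv,float).reshape(-1,1,2),K(c),c["dist_coeffs"]).reshape(-1,2)
    R=cv2.Rodrigues(np.array(c["rvec"],float))[0]; o=-R.T@np.array(c["tvec"]).ravel()
    return o,np.c_[n,np.ones(len(n))]@R
def cloud(c):
    v,u=np.mgrid[:384,:512]; uv=np.c_[u.ravel(),v.ravel()]
    o,d=ray(c,uv); return (o+d*c["depth"].reshape(-1,1)).reshape(384,512,3)
def atz(c,uv,z):
    o,d=ray(c,uv); return o+d*((z-o[2])/d[:,2])[:,None]
def tri(c1,a,c2,b):
    (o1,d1),(o2,d2)=ray(c1,a),ray(c2,b)
    out=[]
    for p,q in zip(d1,d2):
        s=np.linalg.lstsq(np.c_[p,-q],o2-o1,rcond=None)[0]
        A,B=o1+s[0]*p,o2+s[1]*q; out.append(np.r_[(A+B)/2,np.linalg.norm(A-B)])
    return np.array(out)
E
python3 - <<'E'
from h import *
for n,(x0,y0,x1,y1),k in (("side0",(190,150,330,260),5.5),("top0",(180,110,350,290),4)):
    c=load(n); cv2.imwrite(f"pics/{n}z.png",cv2.resize(c["pixels"][y0:y1,x0:x1],None,fx=k,fy=k,interpolation=cv2.INTER_CUBIC)[:600,:800])
    hsv=cv2.cvtColor(c["pixels"],cv2.COLOR_BGR2HSV); X=cloud(c)
    for nm,lo,hi in (("yel",(22,150,90),(33,255,255)),("red",(0,150,60),(6,255,255)),("red2",(172,150,60),(180,255,255))):
        m=cv2.inRange(hsv,lo,hi)
        k_,l,s,ce=cv2.connectedComponentsWithStats(m)
        for i in range(1,k_):
            if s[i,4]>15:
                p=X[l==i]; print(n,nm,s[i],ce[i].round(1),np.median(p,0).round(4),p.max(0).round(3),p.min(0).round(3))
E
```

```text
side0 yel [205 195  20  19 184] [214.2 204.2] [0.4987 0.1    0.041 ] [0.509 0.126 0.057] [0.489 0.075 0.024]
side0 yel [228 203  21  17 210] [238.3 211.4] [0.507  0.0074 0.0921] [0.528 0.065 0.598] [ 0.267 -0.446  0.027]
side0 red [224 192  14  19 105] [230.3 199.7] [0.5028 0.0275 0.108 ] [0.538 0.095 0.122] [0.486 0.02  0.061]
side0 red [284 196  14  14  42] [290.3 202.6] [ 0.6119 -0.0155  0.0759] [ 0.637 -0.004  0.079] [ 0.592 -0.025  0.074]
side0 red2 [230 195   6  10  16] [231.9 199.5] [0.5049 0.0271 0.1089] [0.514 0.031 0.12 ] [0.5   0.025 0.094]
side0 red2 [225 201   6  13  19] [227.7 206.6] [0.4935 0.0228 0.0987] [0.5   0.026 0.115] [0.486 0.02  0.086]
top0 yel [261 212  18  16 194] [269.4 219.1] [0.5083 0.0107 0.0918] [0.53  0.048 1.133] [ 0.388 -0.009  0.048]
top0 red [277 165   8  18  26] [280.7 173.5] [ 0.6145 -0.0152  0.0754] [ 0.634 -0.006  0.079] [ 0.595 -0.022  0.073]
top0 red [252 213  11  14  34] [257.5 218.4] [0.5105 0.0353 0.112 ] [0.521 0.048 0.124] [0.491 0.026 0.014]
```

View pics/side0z.png

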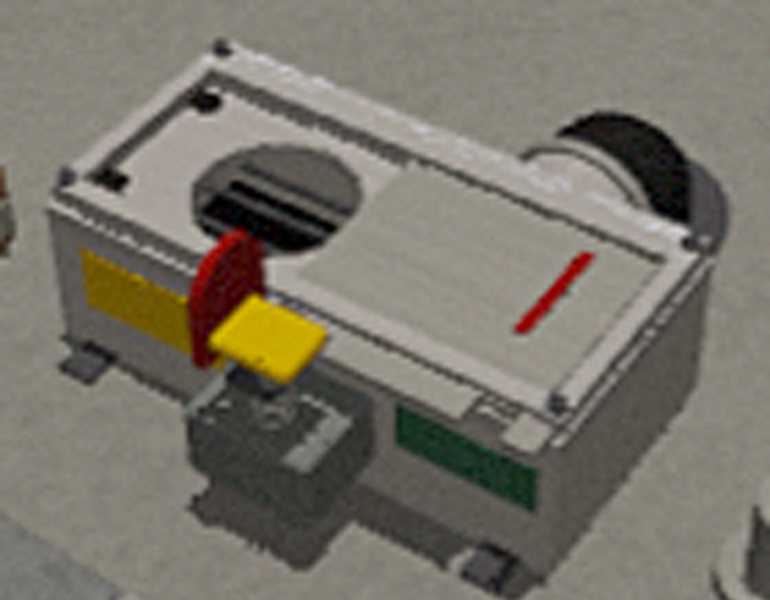

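View pics/top0z.png

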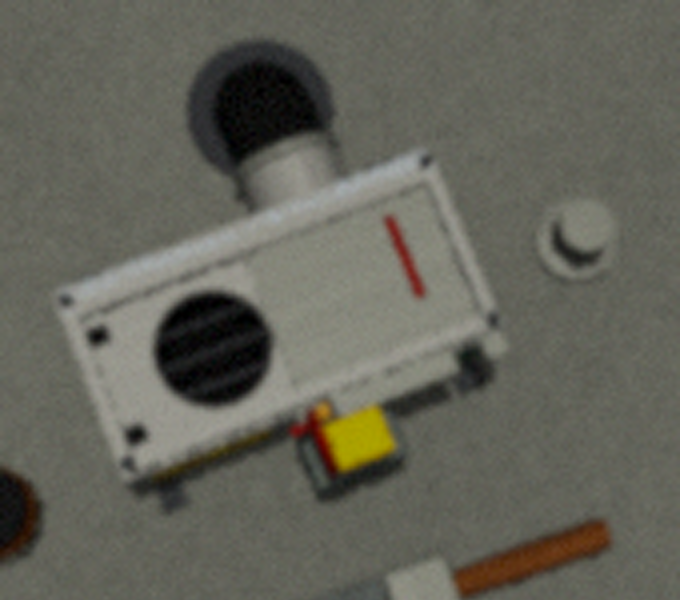

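```bash
python3 - <<'E'
from h import *
from scipy.optimize import least_squares
# bed/box top points: fit rectangle from combined clouds at 0.06<z<0.085
pts=[]
for n in("side0","top0"):
    c=load(n);X=cloud(c).reshape(-1,3)
    m=(X[:,2]>.064)&(X[:,2]<.085)&(abs(X[:,0]-.58)<.12)&(abs(X[:,1]-.03)<.16)
    p=X[m]; 
    rc=cv2.minAreaRect(p[:,:2].astype(np.float32)); print(n,len(p),rc, np.median(p[:,2]))
    # plane of bench
    b=X[(abs(X[:,0]-.5)<.2)&(abs(X[:,1])<.3)&(abs(X[:,2])<.01)]; print("bench z",np.median(b[:,2]))
c=load("side0");t=load("top0")
print("cap tri",tri(t,[[269.4,219.1]],c,[[238.3,211.4]]))
E
```

```text
side0 4236 ((0.5760681629180908, 0.05142483115196228), (0.1781158596277237, 0.24966035783290863), 37.25837326049805) 0.0754860995895269
bench z 0.0005473420995806833
top0 4704 ((0.5749987363815308, 0.05133828520774841), (0.1769130975008011, 0.24936380982398987), 36.94612121582031) 0.07536344159622488
bench z 3.450866355836357e-05
cap tri [[5.08337995e-01 9.86958765e-03 8.87733383e-02 4.18797858e-04]]
```

```bash
python3 - <<'E'
from h import *
c=load("side0");t=load("top0")
T=(np.array([[67,300],[427,160],[492,318],[127,464]])+.5)/4-.5+[180,110]
S=(np.array([[222,48],[690,243],[558,402],[67,177]])+.5)/5.5-.5+[190,150]
q=tri(t,T,c,S); print(q.round(4))
for a,b in ((0,1),(1,2),(2,3),(3,0)): print(np.linalg.norm(q[a,:2]-q[b,:2]), np.degrees(np.arctan2(*(q[b,:2]-q[a,:2])[::-1])))
ctr=q[:,:2].mean(0); ey=(q[0]+q[3]-q[1]-q[2])[:2]; ey/=np.linalg.norm(ey); ex=np.array([ey[1],-ey[0]])
print("ctr",ctr,"yaw",np.degrees(np.arctan2(ex[1],ex[0])))
W=lambda x,y,z: np.r_[ctr+x*ex+y*ey,z]
print("cap",W(-79,-14,92)*0+W(-.079,-.014,.092),"tabface",W(-.075,.005,.095))
# overlay of model cap/tab points
for n,cc,(x0,y0),k in(("side0",c,(190,150),5.5),("top0",t,(180,110),4)):
    im=cv2.imread(f"pics/{n}z.png")
    cap=[W(-.079+a*.014,-.014+b*.017,.092) for a,b in((-1,-1),(1,-1),(1,1),(-1,1))]
    tab=[W(-.075+a*.019,.005,z) for a,z in((-1,.075),(1,.075),(1,.10),(-1,.10))]+[W(-.075,.005,.12)]
    box=[W(a*.057,b*.115,.079) for a,b in((-1,-1),(1,-1),(1,1),(-1,1))]
    for p,col in((cap,(0,0,0)),(tab,(255,255,0)),(box,(255,0,255))):
        for u in P(cc,p): cv2.circle(im,tuple(int(v) for v in (u-[x0,y0]+.5)*k),3,col,-1)
    cv2.imwrite(f"pics/{n}ov.png",im)
E
```

```text
[[ 5.830e-01  1.741e-01  8.150e-02  2.000e-04]
 [ 6.679e-01 -2.600e-02  8.120e-02  1.900e-03]
 [ 5.785e-01 -6.380e-02  8.130e-02  1.000e-04]
 [ 4.926e-01  1.370e-01  8.040e-02  8.000e-04]]
0.2173338844855239 -67.00638973558385
0.09705157828521306 -157.10025713508975
0.21838806947827913 113.16854998300457
0.09772576363052725 22.28290942347579
ctr [0.58046964 0.05533496] yaw 23.08129174831128
cap [0.51328214 0.01148476 0.092     ] tabface [0.50951324 0.03053195 0.095     ]
```

```bash
python3 -c "
import cv2,numpy as np
a=cv2.imread('pics/side0ov.png')[200:500,150:450];b=cv2.imread('pics/top0ov.png')[360:520,250:450]
a=cv2.resize(a,(480,480));b=cv2.resize(b,(320,256));o=np.zeros((480,800,3),np.uint8);o[:,:480]=a;o[:256,480:]=b;cv2.imwrite('pics/ov.png',o)"
```

```text
(no output)
```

View pics/ov.png

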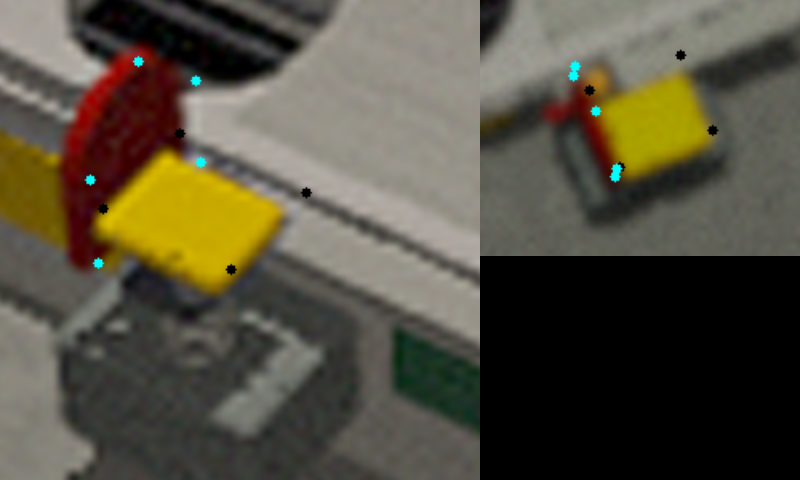

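The screw-based box frame gives yaw of about 23.1°, but it sits about 5 mm off the cap along box x, so I'll use the cap itself as reference. Next I'll refine the cap, tab and yaw from both views.

```bash
python3 - <<'E'
from h import *
yaw=np.radians(23.1);ex=np.array([np.cos(yaw),np.sin(yaw)]);ey=np.array([-ex[1],ex[0]])
for n in("side0","top0"):
    c=load(n);hsv=cv2.cvtColor(c["pixels"],cv2.COLOR_BGR2HSV);X=cloud(c)
    m=cv2.inRange(hsv,(20,130,60),(35,255,255))>0
    v,u=np.nonzero(m); q=atz(c,np.c_[u,v],.092)
    k=(np.linalg.norm(q[:,:2]-[.508,.01],axis=1)<.03); q=q[k]; zz=X[v[k],u[k]][:,2]
    rc=cv2.minAreaRect(q[zz>.085][:,:2].astype(np.float32))
    a=q[:,:2]@ex;b=q[:,:2]@ey
    print(n,rc,"centroid",q.mean(0),"ex-range",np.percentile(a,[2,98]),"ey",np.percentile(b,[2,98]),np.percentile(zz,[10,50,90]))
    r1=(cv2.inRange(hsv,(0,130,40),(8,255,255))|cv2.inRange(hsv,(170,130,40),(180,255,255)))>0
    p=X[r1]; p=p[(np.linalg.norm(p[:,:2]-[.505,.03],axis=1)<.04)&(p[:,2]>.09)]
    print(" tab ex",np.percentile(p[:,:2]@ex,[3,50,97]),"ey",np.percentile(p[:,:2]@ey,[5,50,95]),"z",p[:,2].max())
    # yaw from plate: bed edge lines
    # shutter red mark
    p=X[r1]; p=p[(np.linalg.norm(p[:,:2]-[.613,-.015],axis=1)<.04)];d=cv2.fitLine(p[:,:2].astype(np.float32),cv2.DIST_HUBER,0,.01,.01).ravel();print(" mark yaw",np.degrees(np.arctan2(d[1],d[0])))
    dst=np.array([.508,.01])
print("cap ex/ey",dst@ex,dst@ey)
E
```

```text
side0 ((0.5071560144424438, 0.00799168087542057), (0.030298933386802673, 0.036816444247961044), 22.55797004699707) centroid [0.50531128 0.00802577 0.092     ] ex-range [0.45100608 0.48390197] ey [-0.20911613 -0.16899557] [0.08721767 0.0919934  0.09340657]
 tab ex [0.45656501 0.47111617 0.48981363] ey [-0.17384949 -0.17274704 -0.16880619] z 0.12151250843534839
 mark yaw 24.392134
top0 ((0.5079025626182556, 0.009906142950057983), (0.02769976481795311, 0.03386308252811432), 23.06155014038086) centroid [0.50831395 0.01041542 0.092     ] ex-range [0.45681689 0.4882851 ] ey [-0.20669261 -0.17420188] [0.08588567 0.09141594 0.09454234]
 tab ex [0.45882354 0.4749465  0.48969861] ey [-0.16976335 -0.16802947 -0.16721881] z 0.12370237919533822
 mark yaw 22.863865
cap ex/ey 0.4711926918054784 -0.19010904026139186
```

Cap centre ≈ (0.508, 0.009), tab face 19 mm ahead of it, yaw ≈ 23.0°. Moving to hover, jaw closed.

{"name": "apply_moves", "arguments": {"slide": [[-0.27, 0.3, 0], [-0.27, 0.3, 0], [-0.27, 0.3, 0], [-0.27, 0.3, 0], [-0.27, 0.3, 0], [-0.27, 0.3, 0], [-0.27, 0.3, 0], [-0.27, 0.3, 0]], "turn": [[0, 0, 0], [0, 0, 0], [0, 0, 0], [0, 0, 0], [0, 0, 0], [0, 0, 0], [0, 0, 0], [0, 0, 0]], "jaw": [1, 1, 1, 1, 1, 1, 1, 1], "newtons": 10}}

```text
time_s: 0.9
tcp_pos: [0.3308, -0.3542, 0.2404]
eef_rot: [180.0, -0.0, -163.5]
contact_force: [0.5, 1.1, -0.4]
gripper_width: 0.0292
```

{"name": "apply_moves", "arguments": {"slide": [[-0.27, 0.3, 0], [-0.27, 0.3, 0], [-0.27, 0.3, 0], [-0.27, 0.3, 0], [-0.27, 0.3, 0], [-0.27, 0.3, 0], [-0.27, 0.3, 0], [-0.27, 0.3, 0]], "turn": [[0, 0, 0], [0, 0, 0], [0, 0, 0], [0, 0, 0], [0, 0, 0], [0, 0, 0], [0, 0, 0], [0, 0, 0]], "jaw": [1, 1, 1, 1, 1, 1, 1, 1]}}

```text
time_s: 1.7
tcp_pos: [0.4697, -0.0627, 0.2406]
eef_rot: [180.0, 0.0, -163.5]
contact_force: [1.3, -1.7, -0.0]
gripper_width: 0.0006
```

{"name": "apply_moves", "arguments": {"slide": [[0, 0, 0], [0, 0, 0], [0, 0, 0], [0, 0, 0], [0, 0, 0], [0, 0, 0]], "turn": [[0, 0, -0.09], [0, 0, -0.09], [0, 0, -0.09], [0, 0, -0.09], [0, 0, -0.09], [0, 0, -0.09]], "jaw": [1, 1, 1, 1, 1, 1]}}

```text
time_s: 2.3
tcp_pos: [0.4693, -0.0643, 0.2403]
eef_rot: [180.0, -0.0, -116.8]
contact_force: [-0.1, 0.1, 0.4]
gripper_width: -0.0
```

{"name": "apply_moves", "arguments": {"slide": [[0, 0, 0], [0, 0, 0], [0, 0, 0], [0, 0, 0], [0, 0, 0], [0, 0, 0]], "turn": [[0, 0, -0.09], [0, 0, -0.09], [0, 0, -0.09], [0, 0, -0.09], [0, 0, -0.09], [0, 0, -0.09]], "jaw": [1, 1, 1, 1, 1, 1]}}

```text
time_s: 2.9
tcp_pos: [0.4693, -0.0644, 0.2403]
eef_rot: [180.0, 0.0, -70.4]
contact_force: [0.4, -0.0, -0.0]
gripper_width: 0.0005
```

{"name": "apply_moves", "arguments": {"slide": [[0, 0, 0], [-0.14, -0.165, 0], [-0.14, -0.165, 0.2], [-0.14, -0.165, 0.2], [-0.147, -0.165, 0.25], [0, 0, 0.25], [0, 0, 0], [0, 0, 0]], "turn": [[0, 0, -0.04], [0, 0, 0], [0, 0, 0], [0, 0, 0], [0, 0, 0], [0, 0, 0], [0, 0, 0], [0, 0, 0]], "jaw": [1, 1, 1, 1, 1, 1, 1, 1]}}

```text
time_s: 3.7
tcp_pos: [0.5083, 0.0132, 0.1507]
eef_rot: [179.9, -0.0, -67.2]
contact_force: [0.7, -0.9, 0.4]
gripper_width: 0.0007
```

```bash
python3 - <<'E'
from plant import r
from h import *
s=r.get_state();print(s["tcp_pos"],s["eef_rot"],s["contact_force"],s["time_s"])
ims=[]
for n,(x0,y0) in (("side",(190,140)),("top",(210,150))):
    c=r.capture(n);np.savez(n+"1.npz",**c);ims.append(cv2.resize(c["pixels"][y0:y0+100,x0:x0+100],(400,400),interpolation=cv2.INTER_CUBIC))
cv2.imwrite("pics/hov1.png",np.hstack(ims))
E
```

```text
[0.50830504 0.0132249  0.1506908 ] [ 1.79918253e+02 -1.89116197e-02 -6.72358617e+01] [ 0.66565347 -0.90586252  0.43000322] 3.7
```

View pics/hov1.png

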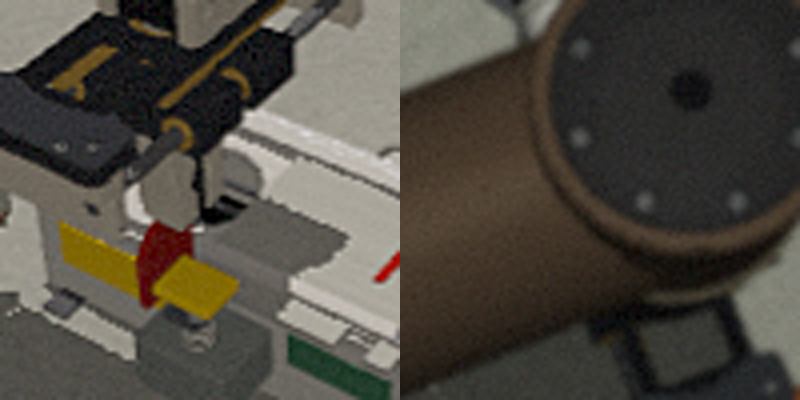

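The side zoom shows the closed fingertips at about (170,220), above the tab and cap. The top view is hidden by the wrist. I'll check the geometry by projection.

```bash
python3 - <<'E'
from h import *
c=load("side1");yaw=np.radians(23);ex=np.array([np.cos(yaw),np.sin(yaw)]);ey=np.array([-ex[1],ex[0]])
o=np.array([.5083,.0132]);im=cv2.resize(c["pixels"][150:220,205:275],(700,600)[:1]*2,interpolation=cv2.INTER_CUBIC)[:600]
for h,col in((.1367,(0,255,0)),(.092,(255,255,0))):
  for a,b in((-1,-1),(1,-1),(1,1),(-1,1)):
    u=P(c,[*(o+a*.021*ex+b*.0095*ey),h])[0]; cv2.circle(im,tuple(int(v) for v in (u-[205,150]+.5)*10),5,col,-1)
cv2.imwrite("pics/hov1p.png",im)
X=cloud(c);p=X.reshape(-1,3);m=(p[:,2]>.13)&(p[:,2]<.19)&(np.linalg.norm(p[:,:2]-o,axis=1)<.035);p=p[m]
print(len(p),np.percentile((p[:,:2]-o)@ex,[2,50,98]),np.percentile((p[:,:2]-o)@ey,[2,50,98]),p[:,2].min())
E
```

```text
310 [-0.02173667 -0.01519253  0.01245197] [-0.01236849 -0.01030386  0.00877683] 0.13650916235558674
```

View pics/hov1p.png

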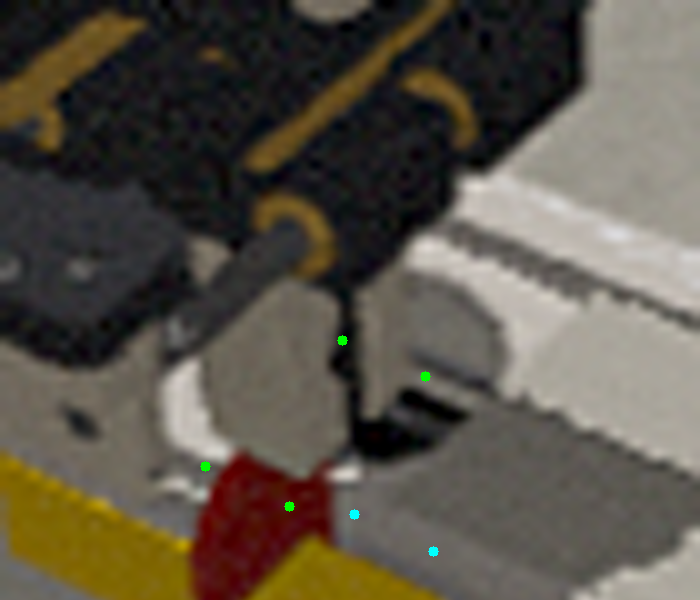

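Positions agree: fingers centred within about 1 mm, with tips tapered along box x. Descending to just above the cap.

{"name": "apply_moves", "arguments": {"slide": [[0, 0, 0.1], [0, 0, 0.1], [0, 0, 0.1], [0, 0, 0.08], [0, 0, 0], [0, 0, 0]], "turn": [[0, 0, 0], [0, 0, 0], [0, 0, 0], [0, 0, 0], [0, 0, 0], [0, 0, 0]], "jaw": [1, 1, 1, 1, 1, 1]}}

```text
time_s: 4.4
tcp_pos: [0.5084, 0.0134, 0.1123]
eef_rot: [180.0, -0.0, -67.2]
contact_force: [-0.1, 0.3, 0.5]
gripper_width: 0.0006
```

```bash
python3 - <<'E'
from plant import r
from h import *
c=r.capture("side");cv2.imwrite("pics/low1.png",cv2.resize(c["pixels"][165:225,200:280],(800,600),interpolation=cv2.INTER_CUBIC))
s=r.get_state();print(s["tcp_pos"],s["contact_force"])
E
```

```text
[0.50868803 0.01349331 0.11261758] [-0.42377741  0.51375587 -0.55091822]
```

View pics/low1.png

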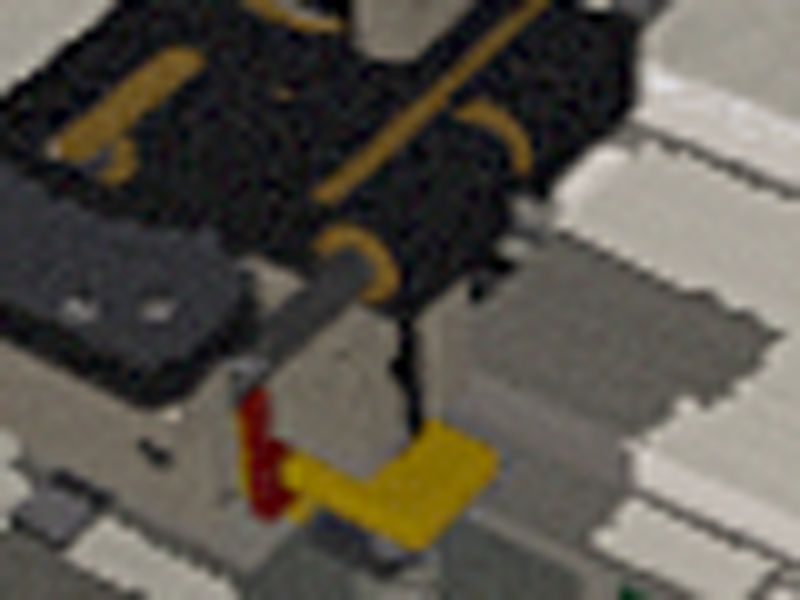

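The fingertips stand just above the cap (lower edge about (370,470)), behind the red tab at (260,460). Pressing down in small steps.

{"name": "apply_moves", "arguments": {"slide": [[0, 0, 0.03], [0, 0, 0.03], [0, 0, 0.03], [0, 0, 0]], "turn": [[0, 0, 0], [0, 0, 0], [0, 0, 0], [0, 0, 0]], "jaw": [1, 1, 1, 1]}}

```text
time_s: 4.85
tcp_pos: [0.5087, 0.0136, 0.1036]
eef_rot: [-180.0, -0.0, -67.2]
contact_force: [-0.5, 0.5, 4.0]
gripper_width: 0.0005
```

{"name": "apply_moves", "arguments": {"slide": [[0, 0, 0.03], [0, 0, 0.02], [0, 0, 0], [0, 0, 0]], "turn": [[0, 0, 0], [0, 0, 0], [0, 0, 0], [0, 0, 0]], "jaw": [1, 1, 1, 1]}}

```text
time_s: 5.25
tcp_pos: [0.5088, 0.0136, 0.0988]
eef_rot: [-180.0, -0.0, -67.2]
contact_force: [-1.7, 0.7, 6.3]
gripper_width: 0.0004
```

Force 6.3 N matches about 6.6 mm down. One more mm, then push.

{"name": "apply_moves", "arguments": {"slide": [[0, 0, 0.012], [0, 0, 0], [-0.015, 0, 0], [-0.015, 0, 0], [-0.01, 0, 0], [0, 0, 0]], "turn": [[0, 0, 0], [0, 0, 0], [0, 0, 0], [0, 0, 0], [0, 0, 0], [0, 0, 0]], "jaw": [1, 1, 1, 1, 1, 1]}}

```text
time_s: 5.85
tcp_pos: [0.5078, 0.0167, 0.0981]
eef_rot: [-179.9, -0.1, -67.2]
contact_force: [1.0, -3.2, 5.7]
gripper_width: 0.0006
```

{"name": "apply_moves", "arguments": {"slide": [[-0.015, 0, 0], [-0.015, 0, 0], [-0.015, 0, 0], [0, 0, 0]], "turn": [[0, 0, 0], [0, 0, 0], [0, 0, 0], [0, 0, 0]], "jaw": [1, 1, 1, 1]}}

```text
time_s: 6.25
tcp_pos: [0.5062, 0.0206, 0.098]
eef_rot: [-179.9, -0.1, -67.2]
contact_force: [2.1, -6.0, 5.6]
gripper_width: 0.0004
```

{"name": "apply_moves", "arguments": {"slide": [[-0.015, 0, 0], [-0.015, 0, 0], [-0.015, 0, 0], [0, 0, 0]], "turn": [[0, 0, 0], [0, 0, 0], [0, 0, 0], [0, 0, 0]], "jaw": [1, 1, 1, 1]}}

```text
time_s: 6.65
tcp_pos: [0.5044, 0.0248, 0.098]
eef_rot: [-179.9, -0.1, -67.2]
contact_force: [2.6, -7.0, 5.8]
gripper_width: 0.0004
```

```bash
python3 - <<'E'
from plant import r
from h import *
c=r.capture("side");cv2.imwrite("pics/push1.png",cv2.resize(c["pixels"][165:225,200:280],(800,600),interpolation=cv2.INTER_CUBIC))
s=r.get_state();print(s["tcp_pos"],s["contact_force"])
X=cloud(c);hsv=cv2.cvtColor(c["pixels"],cv2.COLOR_BGR2HSV)
p=X[(cv2.inRange(hsv,(0,130,40),(8,255,255))|cv2.inRange(hsv,(170,130,40),(180,255,255)))>0]; yaw=np.radians(23)
p=p[(np.linalg.norm(p[:,:2]-[.605,.0],axis=1)<.06)&(p[:,2]>.07)]
print(len(p),np.median(p,0), "ey",np.median(p[:,:2]@[-np.sin(yaw),np.cos(yaw)]))
c=load("side0");X=cloud(c);hsv=cv2.cvtColor(c["pixels"],cv2.COLOR_BGR2HSV)
p=X[(cv2.inRange(hsv,(0,130,40),(8,255,255))|cv2.inRange(hsv,(170,130,40),(180,255,255)))>0]
p=p[(np.linalg.norm(p[:,:2]-[.605,.0],axis=1)<.06)&(p[:,2]>.07)]
print(len(p),"before ey",np.median(p[:,:2]@[-np.sin(yaw),np.cos(yaw)]))
E
```

```text
[0.504429   0.02474072 0.09804309] [ 1.5396155  -5.83610504  6.3547951 ]
44 [ 0.61143967 -0.00696864  0.07571301] ey -0.24486940616598218
46 before ey -0.25365777518371047
```

View pics/push1.png

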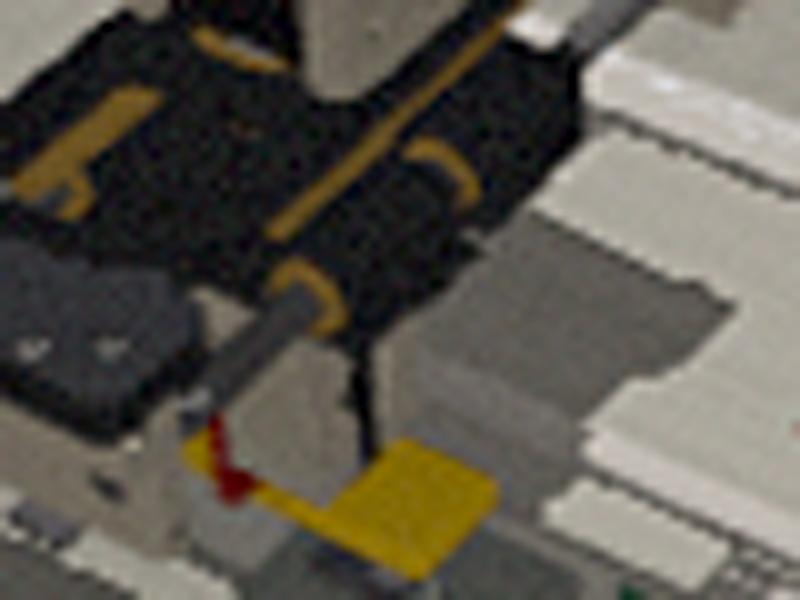

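The shutter's red mark has moved about 9 mm along +y with 6 N on the plunger, so it's off the notch. Pushing on.

{"name": "apply_moves", "arguments": {"slide": [[-0.03, 0, 0], [-0.04, 0, 0], [-0.05, 0, 0], [-0.05, 0, 0], [-0.05, 0, 0], [-0.05, 0, -0.005], [-0.05, 0, 0], [-0.05, 0, 0]], "turn": [[0, 0, 0], [0, 0, 0], [0, 0, 0], [0, 0, 0], [0, 0, 0], [0, 0, 0], [0, 0, 0], [0, 0, 0]], "jaw": [1, 1, 1, 1, 1, 1, 1, 1]}}

```text
time_s: 7.5
tcp_pos: [0.4897, 0.0592, 0.0978]
eef_rot: [-180.0, -0.1, -67.2]
contact_force: [3.0, -3.8, -0.3]
gripper_width: 0.0007
```

{"name": "apply_moves", "arguments": {"slide": [[-0.05, 0, 0], [-0.05, 0, 0], [-0.05, 0, 0], [-0.05, 0, 0], [-0.03, 0, 0], [0, 0, 0], [0, 0, 0]], "turn": [[0, 0, 0], [0, 0, 0], [0, 0, 0], [0, 0, 0], [0, 0, 0], [0, 0, 0], [0, 0, 0]], "jaw": [1, 1, 1, 1, 1, 1, 1]}}

```text
time_s: 8.2
tcp_pos: [0.4805, 0.0808, 0.0978]
eef_rot: [-180.0, -0.0, -67.2]
contact_force: [2.2, -2.5, 1.4]
gripper_width: 0.0004
```

```bash
cat > look.py <<'E'
import sys
from plant import r
from h import *
nm=sys.argv[1]
yaw=np.radians(23);ex=np.array([np.cos(yaw),np.sin(yaw)]);ey=np.array([-ex[1],ex[0]])
s=r.get_state();print(s["time_s"],s["tcp_pos"],"tcp ey",s["tcp_pos"][:2]@ey,"F ex ey z",s["contact_force"][:2]@ex,s["contact_force"][:2]@ey,s["contact_force"][2])
ims=[]
for n in("side","top"):
    c=r.capture(n);np.savez(n+nm+".npz",**c);X=cloud(c);hsv=cv2.cvtColor(c["pixels"],cv2.COLOR_BGR2HSV)
    red=(cv2.inRange(hsv,(0,130,40),(8,255,255))|cv2.inRange(hsv,(170,130,40),(180,255,255)))>0
    p=X[red];q=p[:,:2]@ey;x=p[:,:2]@ex
    k=(abs(x-.557)<.03)&(p[:,2]>.068)&(p[:,2]<.085)
    print(n,"mark",k.sum(),np.median(q[k]) if k.any() else None)
    k=(abs(x-.475)<.03)&(p[:,2]>.085)&(p[:,2]<.13)&(abs(p[:,0]-.5)<.1)
    print("  tab",k.sum(),np.median(q[k]) if k.any() else None)
    m=cv2.inRange(hsv,(20,130,60),(35,255,255))>0; p=X[m]; p=p[(np.linalg.norm(p[:,:2]-[.508,.01],axis=1)<.03)&(p[:,2]>.07)]
    print("  cap z",len(p),np.percentile(p[:,2],[25,50,75]) if len(p) else None)
    y0,x0=(150,190) if n=="side" else (160,200)
    ims.append(cv2.resize(c["pixels"][y0:y0+100,x0:x0+100],(400,400),interpolation=cv2.INTER_CUBIC))
cv2.imwrite(f"pics/{nm}.png",np.hstack(ims))
E
python3 look.py p2
```

```text
8.2 [0.48051    0.08076556 0.09784445] tcp ey -0.11340512162035675 F ex ey z 1.109097077780776 -3.143412735180994 1.3698784398470214
side mark 49 -0.18403034707521038
  tab 12 -0.10018930386644806
  cap z 206 [0.0859199  0.08701246 0.08763342]
top mark 0 None
  tab 0 None
  cap z 172 [0.0851438  0.08652016 0.08802185]
```

View pics/p2.png

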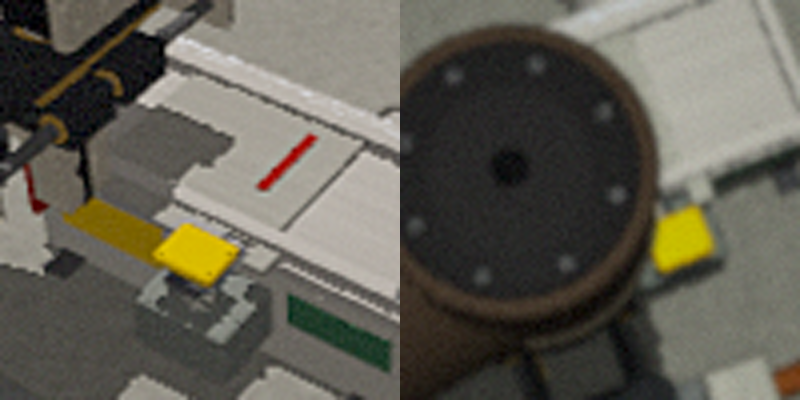

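Shutter mark at (287,162) in the side zoom: 69.6 mm travelled, cap held at 87 mm by the plate, as expected. About 15.4 mm remain, so I'll go slowly.

{"name": "apply_moves", "arguments": {"slide": [[-0.02, 0, 0], [-0.025, 0, 0], [-0.025, 0, 0], [-0.025, 0, 0], [-0.02, 0, 0], [-0.01, 0, 0], [0, 0, 0]], "turn": [[0, 0, 0], [0, 0, 0], [0, 0, 0], [0, 0, 0], [0, 0, 0], [0, 0, 0], [0, 0, 0]], "jaw": [1, 1, 1, 1, 1, 1, 1]}}

```text
time_s: 9.0
tcp_pos: [0.4756, 0.0922, 0.0978]
eef_rot: [-180.0, -0.0, -67.3]
contact_force: [3.7, -2.3, -0.4]
gripper_width: 0.0006
```

{"name": "apply_moves", "arguments": {"slide": [[-0.008, 0, 0], [-0.008, 0, 0], [0, 0, 0]], "turn": [[0, 0, 0], [0, 0, 0], [0, 0, 0]], "jaw": [1, 1, 1]}}

```text
time_s: 9.3
tcp_pos: [0.4745, 0.0938, 0.0977]
eef_rot: [180.0, 0.0, -67.3]
contact_force: [2.0, -1.4, 0.1]
gripper_width: 0.0007
```

```bash
python3 look.py p3
```

```text
9.3 [0.47448897 0.0937519  0.09767638] tcp ey -0.09909853097389829 F ex ey z 1.2713657078060907 -2.035540327950038 0.11574894404973915
side mark 40 -0.16929389720745097
  tab 10 -0.08494041858289302
  cap z 202 [0.09102662 0.09183548 0.09263842]
top mark 4 -0.1700804624586813
  tab 0 None
  cap z 209 [0.08953764 0.0913793  0.09299143]
```

The cap has sprung to 92 mm and the shutter is at about 89. One gentle extra nudge, watching force, then I'll back off.

{"name": "apply_moves", "arguments": {"slide": [[-0.008, 0, 0], [-0.004, 0, 0], [0, 0, 0]], "turn": [[0, 0, 0], [0, 0, 0], [0, 0, 0]], "jaw": [1, 1, 1]}}

```text
time_s: 9.7
tcp_pos: [0.4741, 0.0948, 0.0977]
eef_rot: [180.0, -0.0, -67.3]
contact_force: [1.3, -1.0, -0.9]
gripper_width: 0.0004
```

```bash
python3 look.py p4
```

```text
9.7 [0.47407846 0.09479381 0.09771671] tcp ey -0.09797904693146574 F ex ey z 0.7917163458032893 -1.3714751321459617 -0.9309339440026473
side mark 46 -0.16884183053215196
  tab 11 -0.08288481883979913
  cap z 201 [0.09126315 0.09216712 0.09280874]
top mark 9 -0.16834697137689933
  tab 0 None
  cap z 205 [0.09041659 0.09158641 0.09332856]
```

{"name": "apply_moves", "arguments": {"slide": [[0.05, 0, 0], [0.1, 0, 0], [0, 0, -0.2], [0, 0, -0.3], [0, 0, -0.4], [0, 0, -0.4], [0, 0, 0]], "turn": [[0, 0, 0], [0, 0, 0], [0, 0, 0], [0, 0, 0], [0, 0, 0], [0, 0, 0], [0, 0, 0]], "jaw": [1, 1, 1, 1, 1, 1, 1]}}

```text
time_s: 10.5
tcp_pos: [0.4832, 0.0816, 0.2336]
eef_rot: [-179.4, 0.0, -67.2]
contact_force: [-0.9, 0.8, -0.7]
gripper_width: 0.0006
```

{"name": "apply_moves", "arguments": {"slide": [[0.3, 0.2, 0], [0.35, 0.3, 0], [0.35, 0.3, 0], [0.35, 0.2, 0], [0.35, 0, 0], [0.35, 0, 0], [0.35, 0, 0], [0, 0, 0]], "turn": [[0, 0, 0], [0, 0, 0], [0, 0, 0], [0, 0, 0], [0, 0, 0], [0, 0, 0], [0, 0, 0], [0, 0, 0]], "jaw": [1, 1, 1, 1, 1, 1, 1, 1]}}

```text
time_s: 11.3
tcp_pos: [0.4815, -0.1823, 0.227]
eef_rot: [179.9, -0.0, -67.4]
contact_force: [-0.3, 0.4, 0.5]
gripper_width: 0.0006
```

```bash
python3 look.py p5; python3 - <<'E'
from h import *
cv2.imwrite("pics/p5f.png",np.hstack([cv2.resize(load(n)["pixels"],(400,300)) for n in("sidep5","topp5")]))
E
```

```text
11.3 [ 0.48149485 -0.18231229  0.22696395] tcp ey -0.3559543723495104 F ex ey z -0.09310772478187064 0.4798014207649487 0.5427698627105195
side mark 0 None
  tab 201 -0.08682512828849247
  cap z 0 None
top mark 0 None
  tab 48 -0.08387632954653623
  cap z 0 None
```

View pics/p5.png

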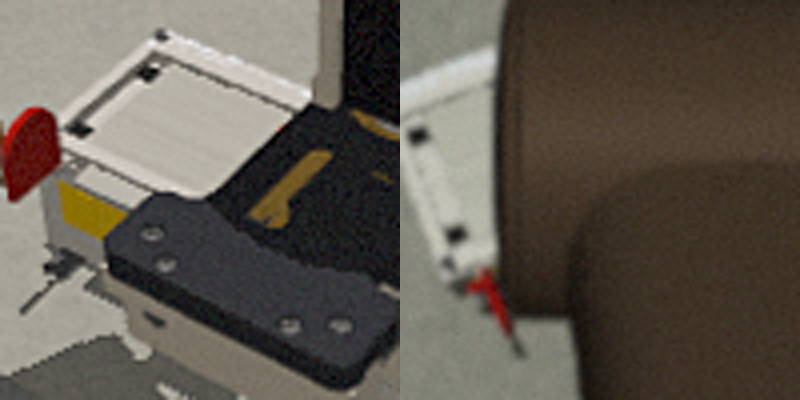

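View pics/p5f.png

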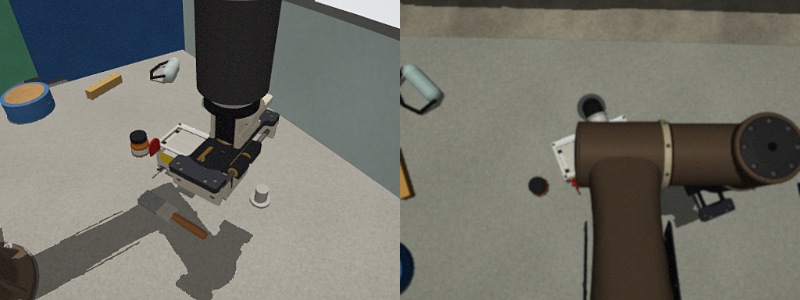

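The inlet is covered and the tab is at the far end, next to the jar but clear of it (side zoom (35,150)). The arm hides the cap, so I'll move further off for the final check.

{"name": "apply_moves", "arguments": {"slide": [[0.3, 0.12, 0], [0.33, 0.14, 0], [0.33, 0.14, 0], [0.33, 0.14, 0], [0.33, 0.14, 0], [0.33, 0.14, 0], [0.33, 0.14, 0], [0.2, 0.08, 0]], "turn": [[0, 0, 0], [0, 0, 0], [0, 0, 0], [0, 0, 0], [0, 0, 0], [0, 0, 0], [0, 0, 0], [0, 0, 0]], "jaw": [1, 1, 1, 1, 1, 1, 1, 1]}}

```text
time_s: 12.2
tcp_pos: [0.4805, -0.4491, 0.2275]
eef_rot: [180.0, 0.0, -67.3]
contact_force: [-0.5, 0.4, -0.5]
gripper_width: 0.0006
```

```bash
python3 look.py p6; python3 - <<'E'
from h import *
cv2.imwrite("pics/p6f.png",np.hstack([cv2.resize(load(n)["pixels"],(400,300)) for n in("sidep6","topp6")]))
E
```

```text
12.2 [ 0.48049114 -0.44906339  0.22752028] tcp ey -0.6011078723400434 F ex ey z -0.34037458730135345 0.5978254647167888 -0.4909291008193069
side mark 46 -0.16866659894254632
  tab 198 -0.08683042969606829
  cap z 202 [0.09104408 0.09195736 0.09261078]
top mark 42 -0.16840040906707499
  tab 47 -0.08393067124411357
  cap z 207 [0.09022647 0.09137614 0.09286712]
```

View pics/p6f.png

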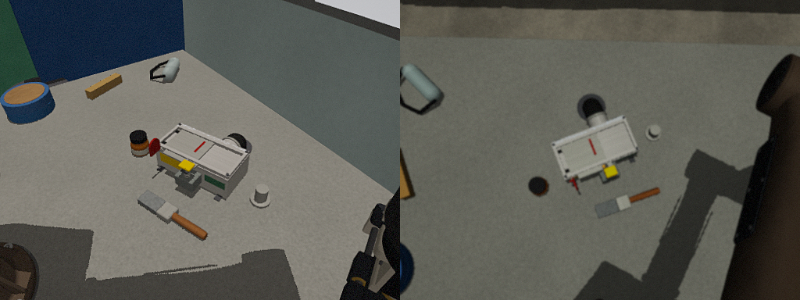

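The shutter is shut: its mark has travelled 85 mm in the side view. The cap is up at 92 mm, the bush, jar and brush are unmoved, and the arm is clear. Handing in.

```bash
python3 -c "
from plant import r
print(r.close_job())"
```

```text
the job is handed in; nothing more can be done
None
```

The dust inlet is shut and the shutter is locked; I handed the job in at about 12 s of the 38 s allowed.

**What I did:** With the gripper closed, I pressed the yellow cap about 7–8 mm down (about 6 N). I kept it down while pushing the red tab off the open notch, then pushed the tab on gently until the plunger sprang back up. The force readings at the end of each move call showed no push above about 7.5 N, well under the 35 N limit. After that I backed the arm well clear.

**Last checks:**
- **Shutter:** the mark on it had travelled 85.0 mm in the side view, so it stands at about +90 mm.
- **Plunger:** the cap reads 91.4–92.0 mm high, which is fully up.
- **Bush, jar and brush:** they look unmoved in both views. I judged this by eye and did not measure it.

**Disagreements:**
- The box middle I took from the bed's corner screws was about 5 mm off along box x, so I worked from the cap and tab positions instead.
- The tab's position differed by about 3 mm between the two cameras. The shutter mark agreed to within 0.3 mm, so I relied on that.

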